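Set and lock the press gauge on a gingerbread

ROBOT

A 6-joint arm with a two-finger parallel gripper is mounted at the origin on the work surface. World frame = base frame: x ahead of the robot, y to its left, z up, the work surface at z = 0. Lengths are in m, angles in rad, forces in N, time in s.
With the tool pointing down it reaches from about 0.325 to 0.75 m from the base axis. Payload 7.6 kg.
Tool frame: the origin (TCP) lies between the finger pads; the fingertips stand 22 mm ahead of it and the grasp point (between the pads) lies 3 mm ahead of it; y points along the fingers, x is the direction in which the jaws open and shut, and the axes are right-handed (so a half turn about y gives the same grasp; the last joint's range is limited). The gripper opens to 85 mm and grips with 20 to 120 N. Pads are 22 mm wide; open, the fingers measure 114 mm over their backs; the gripper's body (76 mm by 85 mm) begins 54 mm behind the grasp point. The pads swing forward as they close: fully open they stand 13 mm farther back than shut.
Start: joints at [-1.212, 0.052, 1.401, -0, 1.689, -0.07], TCP at [0.218, -0.477, 0.253] pointing down, gripper open.
Joint ranges: [-2.9, 2.9], [-0.91, 2.17], [0.12, 2.37], [-1.06, 4.2], [0.26, 2.73], [-2.93, 2.93]. Speed limits (rad/s): [2.57, 2.57, 3.01, 3.14, 3.14, 3.14].

INTERFACE

Orientations are given as a rotation vector (axis times angle).
In Python, from workcell import sense, snapshot, camera_info, finish_job gives the robot as it stands.
- The arm moves only by the shell command python3 -m inch 'ROWS' [OPENING] [FORCE]. ROWS is text: rows parted by semicolons, each of 4 numbers parted by spaces: the shift along the world's x, y, z in m, then the turn about the world's z in rad. In form: dx dy dz spin; .... A call has 1 to 20 rows; each row is the pose to reach, as a shift and turn from the pose commanded when the call began; what a row does not reach only later rows make up. A row lasts 1/12 s, in which the tool goes at most 41.7 mm and 7.16 degrees, less where a joint would pass 70% of its speed; a pose out of reach is approached as far as the arm can. A call with a gripper value outside its range is refused whole. OPENING is the opening, from 0 (shut) to 1 (fully open), set as the call begins (- or left out, the last holds). The fingers move at their own pace and stop on an object; FORCE is the grip in N (left out, the last holds). Time passes only in rows, so rows that repeat a pose let the fingers close. It gives the time, the measured TCP pose, the force and the opening at its end, in the units of the state.
- sense(): the state, without advancing time (a new reading comes with each control period).
- snapshot(name): name is "scene" or "top" or "wrist"; returns (picture, depth): 420x560x3 uint8, red, green, blue; 420x560 float32, m along the optical axis (not along the pixel's ray), 0 where there is no reading.
- camera_info(name): a dict with "vertical_fov" (degrees; the focal length in pixels is half the picture's height over the tangent of half this angle, whatever the lens; pixels are square), "cx", "cy" (the principal point, pixels), "k1" (the pictures are not rectified: a ray, as slopes to the right and down, at radius r is drawn at 1 + k1 r^2 times it, then the intrinsics apply), "R" (3x3) and "t" (3): a world point X has camera coordinates R X + t. Camera axes: x right, y down, z forward; pixel columns grow to the right and rows downward; lengths in m; the calibration is good to about 2 mm. A picture is of the moment at which its call begins: read the wrist's pose just before it. camera_info takes no time and is no camera call; for the wrist camera it gives the pose at the moment of the call.
- finish_job(): hands the job in, once; it reports no verdict.
The state is a dict: "clock": time; "joint_positions": joint angles; "qvel": joint speeds; "joint_torque": joint torques, N m; "eef_pos": TCP position; "orientation": TCP orientation; "force": force on the tool from outside, world axes, zero at the start; "ft_torque": the same for the moment, N m; "width": finger opening in m.
Only numpy, scipy, OpenCV 4.12 (cv2) and the standard library are available. Lean on these libraries where they do the work, as an engineer would, in place of code of your own. Each camera call takes 0.05 s, during which the arm holds its last target. There are 200 camera calls.

TASK

The bakery's press gauge stands over a gingerbread. Turn only the slim inner knob clockwise, by feel, until the gauge's foot presses on the gingerbread with about 9 newtons (it cracks at 20), without turning the outer ring; then turn only the outer ring clockwise fully home against its stop, leaving the inner knob's setting as it is. Let go, and leave the bowl, the tin and the spatula where they are.

Things in the scene. Friction and masses are not known exactly. Their poses are not given: they have to be found in the camera images.
- gauge: Press gauge, fixed: grey base 150 x 120 x 15 mm; column (26 x 50 mm) centred 66 mm to -x; from it a grey head, 50 mm wide, 90 to 115 mm above the table, reaches over the base and carries both knobs on a 44 mm neck. Origin: on the table below the vertical axis shared by knobs and foot; x points from column to head. Below the head hang a steel spindle and a flat foot 30 mm across.
- knob_centre (a point): Fixed point of the gauge on the axis, mid-height of the inner knob: plain round aluminium, 26 mm across, 147 to 177 mm above the table, all above the outer ring; gripped from above at any yaw, tips some mm clear of the ring. Clockwise from above lowers the foot 10 mm per rad. Stays where left; 2.2 rad in all, starts 0 to 0.8 rad from its upper end. Friction 0.22 N m (at rest anything up to that).
- ring_centre (a point): Fixed point of the gauge on the same axis, mid-height of the outer ring: black, round, knurled, 60 mm across, 125 to 147 mm above the table, 10 mm clear of the head below it; the inner knob stands up out of its middle. It is gripped from above across its outside, with the inner knob between the fingers.
- clamp_ring (a joint): Angle of the outer ring in rad: starts at 0 to 0.2 (loose) and grows clockwise as seen from above, up to a hard stop at 1.0 (locked). Friction 0.18 N m; it stays where it is left.
- ring_pointer (a point): Tip of the white line on the outer ring's top face, 28 mm from the axis; it turns with the ring.
- gingerbread: Loose dark-brown round gingerbread under the foot, 68 mm across, 16 mm thick, flat over the middle 40 mm, 50 g, brittle. Origin: centre of its underside. The foot hangs 2.5 to 12.5 mm above it (unknown), so meets it after 0.25 to 1.25 rad of the inner knob. The foot's spring gives 3 N at first touch, then 4 N more per mm (40 N per rad); each N adds 0.010 N m to the knob's torque.
- plate: Fixed round steel plate (80 mm across) on the gauge's base, under the gingerbread; its top, 12 mm above its origin, is 22 to 24 mm above the table. The foot's press is judged as the gingerbread's load on this plate (0.5 N of it is its own weight). 9 N is 0.14 rad of the inner knob past first touch; 20 N, where it cracks, is 0.41 rad past it.
- almond_bowl: Steel bowl with almonds, 110 mm across, 50 mm tall, loose. Origin: centre of its underside. Leave alone.
- biscuit_tin: Open aluminium tray with four small biscuits, 130 x 100 x 30 mm, loose. Origin: centre of its underside. Leave alone.
- spatula: Spatula with a wooden handle lying flat on the table, 280 mm long, loose. Origin: centre of its underside. Leave alone.
Not all that is in view belongs to the job. What is meant by the gauge is not green, and is the larger of those in its own colour.

How it is judged:
On the way, in this order (a step that is already met when the one before it is completed fails the run):
1. the foot presses on the gingerbread with 5 to 13 N while the outer ring's pointer is still within 4 mm of where it began (contact force between gingerbread and plate between 5 and 13 N and distance of ring_pointer from where it was at the start of the episode below 0.004 m), for 0.5 s.
2. the outer ring is turned home to its stop while the press stays 5 to 13 N (value of joint clamp_ring above 0.93 rad and contact force between gingerbread and plate between 5 and 13 N), for 0.2 s.
At the end, for the whole second after the job is handed in: The outer ring stands at its stop (above 0.93 rad), the gingerbread is still under the foot (within 12 mm of the axis) and is pressed on its plate with 5 to 13 N (all of step 2 and horizontal distance between gingerbread and gauge below 0.012 m); the robot touches nothing.
It fails at once if the gingerbread is pressed with 20 N or more and cracks (contact force between gingerbread and plate above 20 N).
It fails at once if the bowl, the tin or the spatula is moved by more than 20 mm (distance of any of almond_bowl, biscuit_tin, spatula from where it was at the start of the episode above 0.02 m).
It also fails if it takes over 72 s, if anything falls off the work surface, if the arm or the gripper's body presses on something with over 40 N, if the wrist force passes 120 N, or if a joint passes its speed limit or range.

## Working session

There is one attempt and no reset: what is moved stays moved. The work goes in short steps, Python scripts to look and compute and a shell command to move; the robot and the scene stay as the last step left them, time stands still between calls to the robot, and variables do not carry over. Pictures are saved under pics/ and viewed, about 8 in all and at most 12, crops included, and the job is handed in when it is done.

```bash
ls; mkdir -p pics; cat > h.py <<'E'
import numpy as np, cv2
from workcell import sense, snapshot, camera_info
def ray(ci,u,v,H=420):
    f=H/2/np.tan(np.radians(ci["vertical_fov"])/2)
    d=np.array([(u-ci["cx"])/f,(v-ci["cy"])/f]); s=d.copy()
    for _ in range(20): s=d/(1+ci["k1"]*(s@s))
    R=np.array(ci["R"]);t=np.array(ci["t"])
    return -R.T@t, R.T@np.array([s[0],s[1],1.])
def onz(ci,u,v,z):
    o,d=ray(ci,u,v); return o+d*(z-o[2])/d[2]
def proj(ci,X):
    f=210/np.tan(np.radians(ci["vertical_fov"])/2)
    c=np.array(ci["R"])@X+np.array(ci["t"]); s=c[:2]/c[2]; s=s*(1+ci["k1"]*(s@s))
    return s*f+[ci["cx"],ci["cy"]]
def save(n,im): cv2.imwrite(n,im[...,::-1])
E
python3 - <<'E'
from h import *
import pickle
d={}
for n in("top","scene"):
    ci=camera_info(n);im,de=snapshot(n);d[n]=(ci,im,de)
    print(n,ci)
pickle.dump(d,open("d.pkl","wb"))
save("pics/a.png",cv2.resize(np.vstack([d["top"][1],d["scene"][1]]),(400,600)) if 0 else d["top"][1])
save("pics/b.png",d["scene"][1])
print(sense())
E
```

```text
pics
top {'vertical_fov': 54.20849322605213, 'cx': 276.88910392312476, 'cy': 204.8723895688054, 'k1': -0.08673106564641862, 'R': array([[-0.00633738, -0.99993202, -0.00978694],
       [-0.99321938,  0.00743037, -0.11601749],
       [ 0.11608233,  0.00898533, -0.99319895]]), 't': array([-0.05105866,  0.53878684,  1.23425157])}
scene {'vertical_fov': 56.81634269516374, 'cx': 280.3319124025433, 'cy': 211.25180055956642, 'k1': 0.03222789623623821, 'R': array([[-0.18320672,  0.98295875, -0.01507938],
       [ 0.81561078,  0.1434167 , -0.56054501],
       [-0.54882999, -0.11499451, -0.82798666]]), 't': array([ 0.14768922, -0.36661687,  1.33094764])}
{'clock': 0.1, 'joint_positions': array([-1.21231002e+00,  5.28006786e-02,  1.40160541e+00,  2.61037610e-05,
        1.68862196e+00, -7.03194022e-02]), 'qvel': array([ 0.00124379,  0.00030836, -0.00234451,  0.00050807,  0.0002841 ,
       -0.00189407]), 'joint_torque': array([ 1.56964223e-03, -3.82581282e+01, -3.60986102e+01, -9.17355067e-06,
        4.76039408e-03, -1.09496915e-05]), 'eef_pos': array([ 0.21822174, -0.47723825,  0.25255153]), 'orientation': array([-1.38117533,  0.88862348, -0.88675982]), 'force': array([ 0.15611166,  0.47984064, -0.13436998]), 'ft_torque': array([-0.02536225,  0.00796598,  0.04799285]), 'width': 0.08536072002565352}
```

View pics/a.png

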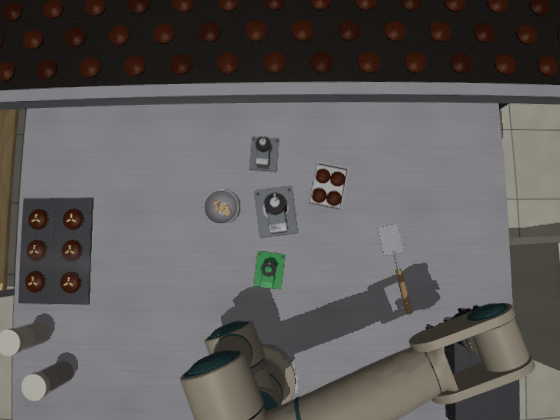

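View pics/b.png

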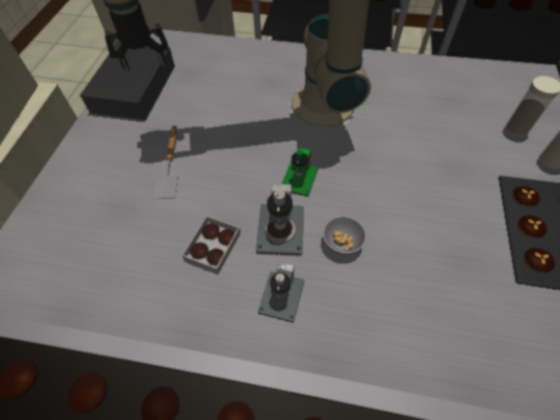

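Candidates in the top view are the small grey gauge (264,152), the larger grey one (276,208) and the green one (269,268). The one meant is the larger grey one. I'll confirm that in an enlarged crop.

```bash
python3 - <<'E'
from h import *
import pickle
d=pickle.load(open("d.pkl","rb"))
a=cv2.resize(d["top"][1][175:250,240:315],(400,400),interpolation=cv2.INTER_CUBIC)
b=cv2.resize(d["scene"][1][175:260,240:325],(400,400),interpolation=cv2.INTER_CUBIC)
save("pics/c.png",np.hstack([a,b]))
ci,im,de=d["top"]
for u,v in((275,203),(276,212),(258,190),(290,187),(297,233),(260,237)):print(u,v,de[v,u],onz(ci,u,v,.015),(lambda o,dd:o+dd*de[v,u])(*ray(ci,u,v)))
E
```

```text
275 203 1.1195683 [ 0.54623992 -0.04876642  0.015     ] [ 0.5266044  -0.05097263  0.17655545]
276 212 1.14522 [ 0.51795515 -0.05171982  0.015     ] [ 0.50473069 -0.05322919  0.14815115]
258 190 1.2889458 [0.58775129 0.00436612 0.015     ] [0.58795326 0.0044387  0.01368975]
290 187 1.2874552 [ 0.59648343 -0.09615115  0.015     ] [ 0.59643956 -0.09614473  0.01527244]
297 233 1.2836301 [ 0.45207631 -0.11640433  0.015     ] [ 0.45268823 -0.11691229  0.00213457]
260 237 1.2720811 [ 0.44047222 -0.00166546  0.015     ] [ 0.44053429 -0.00158367  0.01338549]
```

View pics/c.png

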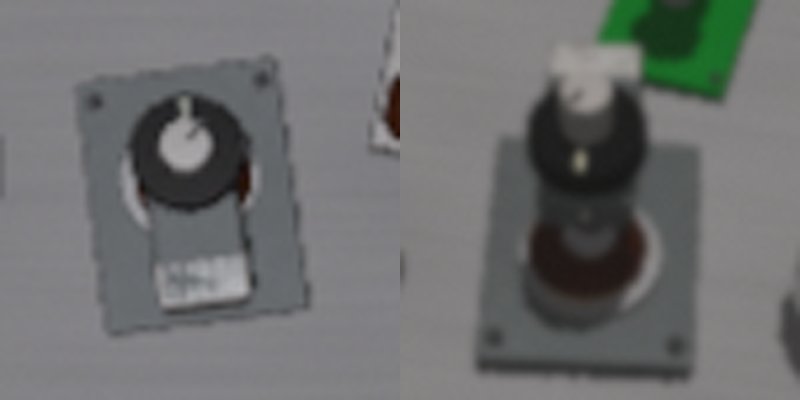

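The crop shows the larger grey gauge. In the top view the knob is at about (274.6,201.8) and the ring at (275.5,203.4). The pointer points to +x, and the gauge yaw is about +0.13. Next I'll compute the axis.

```bash
python3 - <<'E'
from h import *
from scipy.spatial.transform import Rotation as Ro
import pickle
d=pickle.load(open("d.pkl","rb"))
T=d["top"][0];S=d["scene"][0]
print("knob top",onz(T,274.7,201.9,.177),"ring top",onz(T,275.5,203.4,.147))
print("scene knob top",onz(S,240+583*85/400-85,175+93*85/400,.177) ,"ring",onz(S,240+187*85/400,175+140*85/400,.140))
s=sense();print(Ro.from_rotvec(s["orientation"]).as_matrix().round(3))
ci=camera_info("wrist");print("wristcam pos",-np.array(ci["R"]).T@ci["t"],np.array(ci["R"]).round(2),ci["vertical_fov"])
E
```

```text
knob top [ 0.52957982 -0.05017764  0.177     ] ring top [ 0.52905748 -0.05196301  0.147     ]
scene knob top [ 0.53346921 -0.05150155  0.177     ] ring [ 0.53543477 -0.0497497   0.14      ]
[[ 0.416 -0.     0.909]
 [-0.909  0.001  0.416]
 [-0.001 -1.     0.   ]]
wristcam pos [ 0.29083866 -0.44520466  0.37229219] [[ 0.42 -0.91 -0.  ]
 [-0.86 -0.4   0.31]
 [-0.28 -0.13 -0.95]] 62.06007578654852
```

```bash
python3 -m inch '0.024 0.033 0.02 0;0.048 0.066 0.02 0;0.072 0.099 0.02 0;0.096 0.132 0.02 0;0.12 0.165 0.02 0;0.144 0.198 0.02 0;0.168 0.231 0.02 0;0.192 0.264 0.02 0;0.216 0.298 0.02 0;0.24 0.331 0.02 0;0.264 0.364 0.02 0;0.288 0.397 0.02 0;0.312 0.426 0.02 0;0.312 0.426 0.02 0;0.312 0.426 0.02 0;0.312 0.426 0.02 0;0.312 0.426 0.02 0' 1 60
python3 - <<'E'
from h import *
import pickle
s=sense();ci=camera_info("wrist");im,de=snapshot("wrist");pickle.dump((s,ci,im,de),open("w.pkl","wb"))
print(s["joint_positions"].round(3),s["eef_pos"],s["force"],s["ft_torque"])
for z in(.147,.177):print(proj(ci,np.array([.53,-.051,z])))
save("pics/d.png",im)
E
```

```text
clock: 1.52
eef_pos: [0.5298, -0.0524, 0.2733]
orientation: [-1.382, 0.889, -0.889]
force: [-0.3, 0.1, 0.5]
width: 0.0855
[-0.168  0.069  1.344 -0.     1.729  0.976] [ 0.52981927 -0.05237644  0.27326188] [-0.2775661   0.12650428  0.53447795] [-0.01328677  0.00303661 -0.0097896 ]
[275.07944238 206.27149442]
[274.72223468 220.15980603]
```

View pics/d.png

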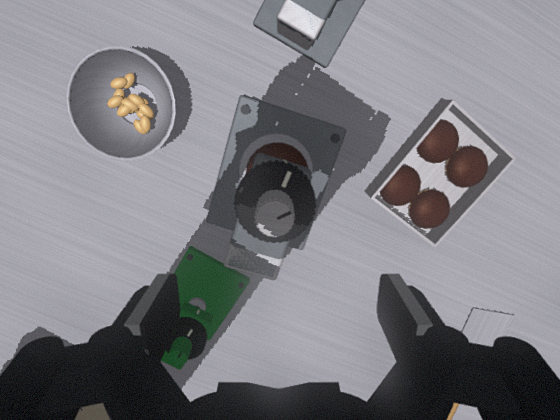

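The wrist view shows the ring centred near (276,201), the knob top near (275,213) and the pointer at (287,180). The bowl and tin are clear of it. I'll refine the axis by depth.

```bash
python3 - <<'E'
from h import *
import pickle
s,ci,im,de=pickle.load(open("w.pkl","rb"))
P={}
for v in range(130,285):
  for u in range(210,340):
    if de[v,u]>0:
      o,d=ray(ci,u,v);P[u,v]=o+d*de[v,u]
A=np.array(list(P.values()));
for lo,hi in((.165,.185),(.135,.155),(.105,.125)):
  B=A[(A[:,2]>lo)&(A[:,2]<hi)]
  print(lo,len(B),np.median(B,0),B.min(0),B.max(0),(np.percentile(B,2,0)+np.percentile(B,98,0))/2)
C=A[(A[:,0]<.49)&(A[:,2]>.08)];print("column top z",np.percentile(C[:,2],[5,50,95,100]))
for n,p,z in(("knob",(275,213),.177),("ring",(276,201),.147),("ptr",(287,180),.147)):print(n,onz(ci,*p,z))
g=cv2.GaussianBlur(im[...,0],(3,3),0)
m=((g<70)).astype(np.uint8)
cs,_=cv2.findContours(m[150:250,225:330],0,1);c=max(cs,key=cv2.contourArea)
print(cv2.minEnclosingCircle(c),cv2.contourArea(c))
E
```

```text
0.165 1283 [ 0.53224334 -0.04998206  0.1758994 ] [ 0.51742621 -0.06417645  0.16501616] [ 0.54402518 -0.03728229  0.17848115] [ 0.53122602 -0.05023383  0.17208145]
0.135 3599 [ 0.53893771 -0.04504537  0.14599722] [ 0.49947531 -0.08110981  0.1350485 ] [ 0.56092374 -0.01999687  0.15470965] [ 0.53127155 -0.04997249  0.14405072]
0.105 2394 [ 0.47429793 -0.05582328  0.1139474 ] [ 0.45020669 -0.08466974  0.10516445] [ 0.55856422 -0.02354849  0.12487175] [ 0.50489942 -0.05407637  0.11268916]
column top z [0.11263128 0.11402741 0.11508206 0.11636024]
knob [ 0.53461089 -0.04910981  0.177     ]
ring [ 0.53399235 -0.04993321  0.147     ]
ptr [ 0.55172532 -0.05060074  0.147     ]
((48.14925765991211, 43.2785758972168), 49.90595626831055) 4341.0
```

```bash
python3 -m inch '0.001 0.002 0 0.12;0.001 0.002 0 0.24;0.001 0.002 -0.01 0.36;0.001 0.002 -0.03 0.48;0.001 0.002 -0.05 0.6;0.001 0.002 -0.07 0.6;0.001 0.002 -0.085 0.6;0.001 0.002 -0.097 0.6;0.001 0.002 -0.097 0.6;0.001 0.002 -0.097 0.6;0.001 0.002 -0.097 0.6' 1 60
python3 -m inch '0 0 0 0;0 0 0 0;0 0 0 0;0 0 0 0;0 0 0 0;0 0 0 0;0 0 0 0;0 0 0 0;0 0 0 0;0 0 0 0;0 0 0 0;0 0 0 0' 0 60
cat > avg.py <<'E'
from h import *
from workcell import *
import sys
from scipy.spatial.transform import Rotation as Ro
L=[]
for i in range(int(sys.argv[1]) if len(sys.argv)>1 else 1):
    if i: snapshot("wrist")
    L.append(sense())
m=lambda k:np.mean([l[k] for l in L],0)
R=Ro.from_rotvec(L[-1]["orientation"]).as_matrix()
print(round(L[-1]["clock"],2),"F",m("force").round(1),"T",m("ft_torque").round(3),"j6t",m("joint_torque")[5].round(3),"p",m("eef_pos").round(4),"yaw",round(np.arctan2(R[1,0],R[0,0]),4),"w",round(L[-1]["width"],4),"j6",L[-1]["joint_positions"][5].round(3))
E
python3 avg.py 6
```

```text
clock: 2.48
eef_pos: [0.5317, -0.0499, 0.1777]
orientation: [-1.528, 0.423, -0.427]
force: [0.5, 0.2, 0.7]
width: 0.0852
clock: 3.48
eef_pos: [0.5306, -0.0489, 0.177]
orientation: [-1.528, 0.426, -0.423]
force: [-6.5, 2.5, 5.6]
width: 0.0245
3.73 F [-6.7  2.4  5.8] T [0.418 1.155 0.007] j6t -0.013 p [ 0.5306 -0.0489  0.177 ] yaw -0.5415 w 0.0242 j6 0.38
```

```bash
python3 -m inch '0 0 0 -0.02;0 0 0 -0.04;0 0 0 -0.06;0 0 0 -0.08'|tail -1; python3 avg.py 1; python3 avg.py 4
python3 -m inch '0 0 0 -0.02;0 0 0 -0.04;0 0 0 -0.06;0 0 0 -0.08'|tail -1;  python3 avg.py 1; python3 avg.py 4
python3 -m inch '0 0 0 -0.02;0 0 0 -0.04'|tail -1;  python3 avg.py 1; python3 avg.py 4
```

```text
width: 0.024
4.07 F [-6.3  2.   5.7] T [0.334 1.056 0.229] j6t -0.108 p [ 0.5306 -0.049   0.177 ] yaw -0.6222 w 0.024 j6 0.461
4.22 F [-6.8  2.4  5.9] T [0.356 1.088 0.099] j6t 0.08 p [ 0.5306 -0.049   0.177 ] yaw -0.6216 w 0.0237 j6 0.46
width: 0.0241
4.55 F [-6.1  1.6  4.8] T [0.357 0.994 0.246] j6t -0.107 p [ 0.5307 -0.049   0.177 ] yaw -0.7022 w 0.0241 j6 0.541
4.7 F [-6.2  2.1  5.9] T [0.357 1.015 0.124] j6t 0.081 p [ 0.5307 -0.049   0.177 ] yaw -0.7017 w 0.0239 j6 0.54
width: 0.024
4.87 F [-6.9  2.2  6.2] T [0.336 1.024 0.171] j6t -0.147 p [ 0.5307 -0.049   0.177 ] yaw -0.7421 w 0.024 j6 0.581
5.02 F [-6.5  2.1  6. ] T [0.347 1.042 0.1  ] j6t 0.069 p [ 0.5307 -0.049   0.177 ] yaw -0.7416 w 0.0242 j6 0.58
```

```bash
a(){ python3 avg.py 1 | sed 's/F.*T/T/;s/ p.*yaw/ yaw/'; }
python3 -m inch '0 0 0 -0.02' >/dev/null; a
python3 -m inch '0 0 0 -0.02' >/dev/null; a
python3 -m inch '0 0 0 -0.02' >/dev/null; a
python3 -m inch '0 0 0 -0.02' >/dev/null; a
python3 -m inch '0 0 0 -0.02' >/dev/null; a
python3 -m inch '0 0 0 -0.02' >/dev/null; a
python3 -m inch '0 0 0 -0.02' >/dev/null; a
python3 -m inch '0 0 0 -0.02' >/dev/null; a
python3 -m inch '0 0 0 -0.02' >/dev/null; a
python3 -m inch '0 0 0 -0.02' >/dev/null; a
```

```text
5.1 T [0.383 1.044 0.223] j6t -0.346 yaw -0.7612 w 0.024 j6 0.6
5.18 T [0.33  1.018 0.177] j6t -0.147 yaw -0.7821 w 0.0238 j6 0.621
5.27 T [0.271 1.006 0.238] j6t -0.11 yaw -0.8022 w 0.0239 j6 0.641
5.35 T [0.318 1.041 0.227] j6t -0.107 yaw -0.8222 w 0.0238 j6 0.661
5.43 T [0.349 1.035 0.252] j6t -0.106 yaw -0.8423 w 0.0242 j6 0.681
5.52 T [0.284 0.93  0.141] j6t -0.106 yaw -0.8622 w 0.0238 j6 0.701
5.6 T [0.308 0.963 0.19 ] j6t -0.106 yaw -0.8822 w 0.0242 j6 0.721
5.68 T [0.23  0.976 0.25 ] j6t -0.076 yaw -0.9022 w 0.0239 j6 0.741
5.77 T [0.23  0.963 0.22 ] j6t -0.063 yaw -0.9222 w 0.0236 j6 0.761
5.85 T [0.252 0.998 0.22 ] j6t -0.057 yaw -0.9421 w 0.0242 j6 0.781
```

```bash
a(){ python3 avg.py 1 | sed 's/F.*T/T/;s/ p.*yaw/ yaw/'; }
python3 -m inch '0 0 0 -0.02' >/dev/null; a
python3 -m inch '0 0 0 -0.02' >/dev/null; a
python3 -m inch '0 0 0 -0.02' >/dev/null; a
```

```text
5.93 T [0.227 0.932 0.293] j6t -0.049 yaw -0.9622 w 0.0241 j6 0.801
6.02 T [0.253 0.977 0.296] j6t -0.042 yaw -0.9821 w 0.0242 j6 0.821
6.1 T [0.202 0.888 0.308] j6t -0.034 yaw -1.0022 w 0.0241 j6 0.84
```

Contact shows clearly at yaw ≈ -0.89. The j6 torque jumped 0.03 and then rose 0.0075 per 0.02 rad, so the press is now about 7 N. I'll do two more rows and dwell.

```bash
a(){ python3 avg.py $1 | sed 's/F.*T/T/;s/ p.*yaw/ yaw/'; }
python3 -m inch '0 0 0 -0.02' >/dev/null; a 1
python3 -m inch '0 0 0 -0.02' >/dev/null; a 1
python3 -m inch '0 0 0 0;0 0 0 0;0 0 0 0;0 0 0 0;0 0 0 0;0 0 0 0;0 0 0 0;0 0 0 0' >/dev/null; a 1
python3 -m inch '0 0 0 0;0 0 0 0;0 0 0 0;0 0 0 0;0 0 0 0;0 0 0 0' 1; a 4
python3 -m inch '0 0 0.02 0.12;0 0 0.045 0.24;0 0 0.08 0.36;0 0 0.097 0.48;0 0 0.097 0.6;0 0 0.097 0.6;0 0 0.097 0.6;0 0 0.097 0.6' 1 60; a 1
python3 - <<'E'
from h import *
import pickle
s=sense();ci=camera_info("wrist");im,de=snapshot("wrist");pickle.dump((s,ci,im,de),open("w2.pkl","wb"))
c=im[100:310,140:420]; save("pics/e.png",cv2.resize(c,(800,600)))
E
```

```text
6.18 T [0.223 0.922 0.262] j6t -0.026 yaw -1.0221 w 0.024 j6 0.86
6.27 T [0.272 0.9   0.29 ] j6t -0.019 yaw -1.0421 w 0.024 j6 0.88
6.93 T [0.218 0.888 0.136] j6t 0.124 yaw -1.0415 w 0.0239 j6 0.88
clock: 7.43
eef_pos: [0.5313, -0.0495, 0.1763]
orientation: [-1.414, 0.811, -0.812]
force: [-0.0, 0.0, -1.1]
width: 0.0853
7.58 T [ 0.013  0.002 -0.02 ] j6t 0.0 yaw -1.0421 w 0.0856 j6 0.88
clock: 8.25
eef_pos: [0.531, -0.0494, 0.2722]
orientation: [-1.543, 0.351, -0.348]
force: [-0.0, -0.6, -0.0]
width: 0.0854
8.25 T [0.02  0.074 0.016] j6t -0.023 yaw -0.4455 w 0.0854 j6 0.283
```

View pics/e.png

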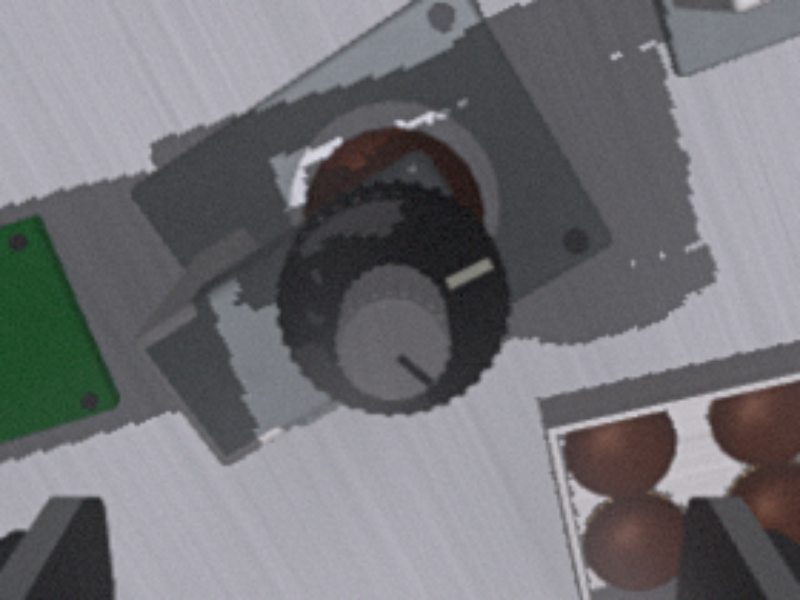

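The ring pointer tip is at crop (492,264) and the knob line runs from (400,357) to (432,384). I'll compare both with the first wrist view.

```bash
python3 - <<'E'
from h import *
import pickle
a=pickle.load(open("w.pkl","rb"));b=pickle.load(open("w2.pkl","rb"))
k=np.array([onz(a[1],277,217,.177),onz(a[1],290,211.5,.177),onz(b[1],280,225,.177),onz(b[1],291.2,234.4,.177)])
an=lambda d:np.arctan2(d[1],d[0])
print("knob turn",an(k[3]-k[2])-an(k[1]-k[0]))
for c,box in((a,(270,165,305,200)),(b,(285,180,325,205))):
    s,ci,im,de=c;x0,y0,x1,y1=box
    m=np.zeros((420,560),bool);m[y0:y1,x0:x1]=im[y0:y1,x0:x1].min(2)>100
    n,l,st,ce=cv2.connectedComponentsWithStats(m.astype(np.uint8))
    i=1+np.argmax(st[1:,4]);p=onz(ci,*ce[i],.147);print(st[i],ce[i],p,"ang",an(p[:2]-np.array([.5315,-.0495])))
E
```

```text
knob turn -0.4539902845333512
[282 172   9  15  54] [285.96296296 178.98148148] [ 0.5520976  -0.04960132  0.147     ] ang -0.004918974118470385
[297 191  15  10  56] [303.875      195.28571429] [ 0.55212168 -0.04953253  0.147     ] ang -0.0015776872011640409
```

The ring hasn't moved (pointer angle change 0.003 rad) and the knob turned about 0.46 rad. Now I'll grip the ring.

```bash
python3 -m inch '-0.001 0 -0.03 0;-0.001 0 -0.06 0;-0.001 0 -0.08 0;-0.001 0 -0.1 0;-0.001 0 -0.115 0;-0.001 0 -0.13 0;-0.001 0 -0.13 0;-0.001 0 -0.13 0;-0.001 0 -0.13 0' 1 60; python3 avg.py 1
python3 -m inch '0 0 0 0;0 0 0 0;0 0 0 0;0 0 0 0;0 0 0 0;0 0 0 0;0 0 0 0;0 0 0 0;0 0 0 0;0 0 0 0' 0 60 >/dev/null; python3 avg.py 4
```

```text
clock: 9.05
eef_pos: [0.5306, -0.0495, 0.1441]
orientation: [-1.543, 0.347, -0.348]
force: [-0.6, 0.1, 0.4]
width: 0.0856
9.05 F [-0.6  0.1  0.4] T [ 0.039  0.016 -0.014] j6t 0.015 p [ 0.5306 -0.0495  0.1441] yaw -0.4428 w 0.0856 j6 0.28
10.03 F [-5.8  1.9  7.5] T [ 0.355  1.15  -0.044] j6t -0.033 p [ 0.5302 -0.0493  0.145 ] yaw -0.4421 w 0.0581 j6 0.28
```

```bash
a(){ python3 avg.py 1; }
python3 -m inch '0 0 0 -0.04;0 0 0 -0.08;0 0 0 -0.12;0 0 0 -0.16;0 0 0 -0.2' >/dev/null; a
python3 -m inch '0 0 0 -0.04;0 0 0 -0.08;0 0 0 -0.12;0 0 0 -0.16;0 0 0 -0.2' >/dev/null; a
python3 -m inch '0 0 0 -0.04;0 0 0 -0.08;0 0 0 -0.12;0 0 0 -0.16;0 0 0 -0.2' >/dev/null; a
python3 -m inch '0 0 0 -0.04;0 0 0 -0.08;0 0 0 -0.12;0 0 0 -0.16' >/dev/null; a
```

```text
10.45 F [-5.1  0.8  7.4] T [0.362 1.097 0.191] j6t -0.449 p [ 0.5302 -0.0492  0.145 ] yaw -0.6437 w 0.058 j6 0.482
10.87 F [-5.3  1.3  7.8] T [0.406 1.021 0.17 ] j6t -0.449 p [ 0.5303 -0.0493  0.145 ] yaw -0.8437 w 0.0582 j6 0.682
11.28 F [-5.3  1.3  6.8] T [0.379 0.912 0.161] j6t -0.449 p [ 0.5303 -0.0493  0.145 ] yaw -1.0438 w 0.058 j6 0.882
11.62 F [-4.5  1.   6.4] T [0.355 0.937 0.197] j6t -0.448 p [ 0.5303 -0.0493  0.145 ] yaw -1.2038 w 0.058 j6 1.042
```

Steady friction of about 0.18 N m, 0.76 rad so far. I'll go on in single rows to the stop.

```bash
a(){ python3 avg.py 1 | sed 's/F.*T/T/;s/ p.*yaw/ yaw/'; }
python3 -m inch '0 0 0 -0.02' >/dev/null; a
python3 -m inch '0 0 0 -0.02' >/dev/null; a
python3 -m inch '0 0 0 -0.02' >/dev/null; a
python3 -m inch '0 0 0 -0.02' >/dev/null; a
python3 -m inch '0 0 0 -0.02' >/dev/null; a
python3 -m inch '0 0 0 -0.02' >/dev/null; a
python3 -m inch '0 0 0 -0.02' >/dev/null; a
```

```text
11.7 T [0.334 0.877 0.149] j6t 0.128 yaw -1.2239 w 0.0579 j6 1.062
11.78 T [0.291 0.895 0.191] j6t -0.092 yaw -1.243 w 0.0582 j6 1.081
11.87 T [0.35  0.864 0.186] j6t -0.131 yaw -1.2629 w 0.0582 j6 1.101
11.95 T [0.389 0.921 0.214] j6t -0.134 yaw -1.2828 w 0.0581 j6 1.121
12.03 T [0.329 0.829 0.196] j6t -0.134 yaw -1.3028 w 0.0584 j6 1.141
12.12 T [0.306 0.911 0.189] j6t -0.134 yaw -1.3228 w 0.0579 j6 1.161
12.2 T [0.339 0.892 0.173] j6t -0.134 yaw -1.3428 w 0.0584 j6 1.181
```

```bash
a(){ python3 avg.py 1 | sed 's/F.*T/T/;s/ p.*yaw/ yaw/'; }
python3 -m inch '0 0 0 -0.02' >/dev/null; a
python3 -m inch '0 0 0 -0.02' >/dev/null; a
python3 -m inch '0 0 0 -0.02' >/dev/null; a
python3 -m inch '0 0 0 -0.02' >/dev/null; a
python3 -m inch '0 0 0 -0.02' >/dev/null; a
```

```text
12.28 T [0.331 0.838 0.83 ] j6t 0.096 yaw -1.3627 w 0.0581 j6 1.2
12.37 T [ 0.648 -2.589 -0.158] j6t 0.796 yaw -1.3804 w 0.058 j6 1.218
12.45 T [ 0.256 -0.226  1.909] j6t 1.143 yaw -1.4019 w 0.0582 j6 1.24
12.53 T [ 0.226 -0.565  2.273] j6t 1.45 yaw -1.421 w 0.0585 j6 1.259
12.62 T [ 0.241 -0.015  0.159] j6t -0.458 yaw -1.4427 w 0.0581 j6 1.281
```

The stop was met at yaw ≈ -1.36, where the torque rose to about 2 N m before the pads slipped. I'll release, rise and check.

```bash

python3 -m inch '0 0 0 0.02;0 0 0 0.02;0 0 0 0.02;0 0 0 0.02' >/dev/null; python3 avg.py 1
python3 -m inch '0 0 0 0;0 0 0 0;0 0 0 0;0 0 0 0;0 0 0 0;0 0 0 0' 1 >/dev/null; python3 avg.py 1
python3 -m inch '0 0 0.03 0;0 0 0.06 0;0 0 0.09 0.12;0 0 0.12 0.24;0 0 0.13 0.36;0 0 0.13 0.48;0 0 0.13 0.6;0 0 0.13 0.72;0 0 0.13 0.84;0 0 0.13 0.96;0 0 0.13 0.96;0 0 0.13 0.96;0 0 0.13 0.96' 1 >/dev/null; python3 avg.py 1
python3 - <<'E'
from h import *
import pickle
s=sense();ci=camera_info("wrist");im,de=snapshot("wrist");pickle.dump((s,ci,im,de),open("w3.pkl","wb"))
c=im[100:310,140:420]; save("pics/f.png",cv2.resize(c,(800,600)))
E
```

```text
12.95 F [-1.8  0.9  7.9] T [0.328 0.267 0.171] j6t 0.178 p [ 0.5307 -0.0494  0.1449] yaw -1.4232 w 0.0581 j6 1.261
13.45 F [ 0.2 -0.  -0.2] T [ 0.043  0.021 -0.033] j6t 0.004 p [ 0.5302 -0.0495  0.1431] yaw -1.4223 w 0.0857 j6 1.26
14.53 F [ 0.2 -0.5  0.4] T [-0.019  0.02   0.024] j6t -0.022 p [ 0.5303 -0.0495  0.2733] yaw -0.4656 w 0.0855 j6 0.303
```

View pics/f.png

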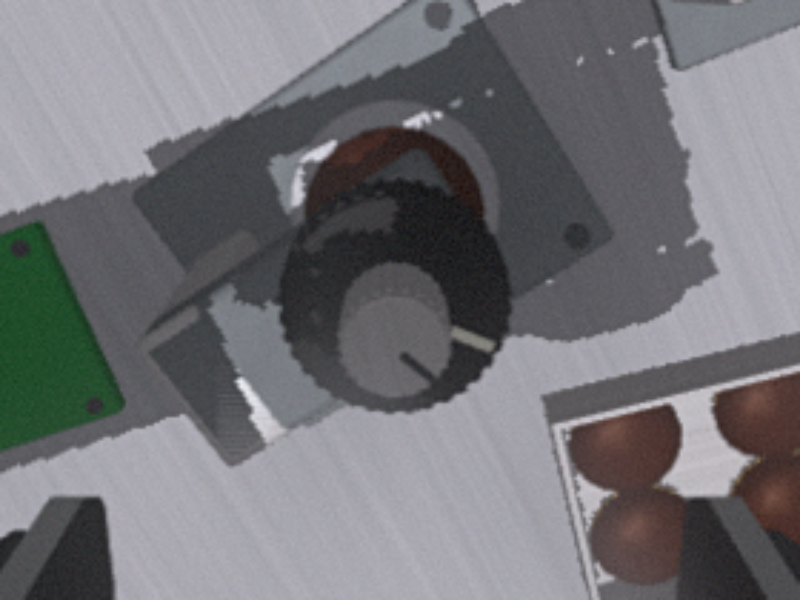

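The knob line is unchanged at crop (402,355)–(432,382), and the pointer is now at (452,331)–(492,347). I'll compute the ring's turn.

```bash
python3 - <<'E'
from h import *
import pickle
b=pickle.load(open("w2.pkl","rb"));c=pickle.load(open("w3.pkl","rb"))
an=lambda d:np.arctan2(d[1],d[0])
def blob(w,x0,y0,x1,y1,z):
    im=w[2];m=np.zeros((420,560),np.uint8);m[y0:y1,x0:x1]=im[y0:y1,x0:x1].min(2)>100
    n,l,st,ce=cv2.connectedComponentsWithStats(m);i=1+np.argmax(st[1:,4]);return onz(w[1],*ce[i],z),st[i]
for w,bx in((b,(285,180,325,205)),(c,(294,208,320,226))):
    p,st=blob(w,*bx,.147)
    # axis in this picture: offset by ring's dark centre
    print(st,p,an(p[:2]-np.array([.5315,-.0495])),an(p[:2]-np.array([.5305,-.0493])))
f=lambda w,p,q:an(onz(w[1],140+.35*q[0],100+.35*q[1],.177)-onz(w[1],140+.35*p[0],100+.35*p[1],.177))
print("knob change",f(c,(402,355),(432,382))-f(b,(400,357),(432,384)))
print("line dir change",f(c,(452,331),(492,347))-f(b,(447,284),(492,264)))
E
```

```text
[297 191  15  10  56] [ 0.55212168 -0.04953253  0.147     ] -0.0015776872011640409 -0.010754282956981647
[298 215  15   8  54] [ 0.54463669 -0.06695823  0.147     ] -0.9257202610407982 -0.8957066609738179
knob change -0.05179452628984782
line dir change -0.8557067967582475
```

The ring turned about 0.90 rad by sight and 0.91 rad by feel. As a check, I'll regrip the ring at a different yaw and nudge it clockwise. If it's at its true stop, it'll resist at once. I'll also measure the knob line properly.

```bash
python3 - <<'E'
from h import *
import pickle
b=pickle.load(open("w2.pkl","rb"));c=pickle.load(open("w3.pkl","rb"))
for w in(b,c):
    ci,im=w[1],w[2].astype(float).mean(2)
    o=proj(ci,np.array([.5308,-.0495,.177]));x0,y0=260,205
    sub=im[205:240,262:297];yy,xx=np.mgrid[205:240,262:297]
    m0=(sub<60)&(np.hypot(xx-278.5,yy-221.5)<17)&(yy>218)
    n,l,st,ce=cv2.connectedComponentsWithStats(m0.astype(np.uint8))
    for i in range(1,n):
        if st[i,4]>12:
            P=np.array([onz(ci,x,y,.177)[:2] for x,y in zip(xx[l==i],yy[l==i])])
            v=np.linalg.svd(P-P.mean(0))[2][0];print(st[i],ce[i]+[262,205],P.mean(0),"ang",np.arctan(v[1]/v[0]))
E
a(){ python3 avg.py 1; }
python3 -m inch '0 0 -0.03 0;0 0 -0.06 0;0 0 -0.08 0;0 0 -0.1 0;0 0 -0.115 0;0 0 -0.13 0;0 0 -0.13 0;0 0 -0.13 0' 1 60 >/dev/null; a
python3 -m inch '0 0 0 0;0 0 0 0;0 0 0 0;0 0 0 0;0 0 0 0;0 0 0 0;0 0 0 0;0 0 0 0;0 0 0 0;0 0 0 0' 0 60 >/dev/null; a
python3 -m inch '0 0 0 -0.01' >/dev/null; a
python3 -m inch '0 0 0 -0.01' >/dev/null; a
python3 -m inch '0 0 0 -0.01' >/dev/null; a
```

```text
[18 20 11 10 27] [284.88888889 229.40740741] [ 0.53285096 -0.05682626] ang -1.1902178157294525
[19 19 11 10 27] [286.         228.25925926] [ 0.53305046 -0.05694014] ang -1.174809219017474
15.25 F [ 0.3 -0.   1.1] T [-0.019 -0.018  0.008] j6t 0.017 p [ 0.53   -0.0494  0.143 ] yaw -0.4633 w 0.0851 j6 0.301
16.08 F [-6.8  2.   7.8] T [ 0.473  1.307 -0.022] j6t -0.034 p [ 0.5302 -0.0492  0.1454] yaw -0.4621 w 0.0584 j6 0.3
16.17 F [-6.   1.4  8.1] T [0.435 1.34  0.176] j6t -0.087 p [ 0.5302 -0.0492  0.1455] yaw -0.4718 w 0.0582 j6 0.31
16.25 F [-6.8  1.6  8.4] T [0.405 1.343 0.181] j6t 0.002 p [ 0.5302 -0.0492  0.1454] yaw -0.4822 w 0.058 j6 0.32
16.33 F [-6.   2.5  7.5] T [0.364 1.358 1.436] j6t 1.2 p [ 0.5302 -0.0492  0.1454] yaw -0.4911 w 0.0584 j6 0.329
```

It moved about 0.02 rad, which is the earlier 0.02 back-off being taken up, then met the hard stop at a different yaw. So it's the true stop. The knob line changed by only 0.015 rad. Releasing.

```bash
python3 -m inch '0 0 0 0;0 0 0 0;0 0 0 0;0 0 0 0;0 0 0 0;0 0 0 0' 1 >/dev/null; python3 avg.py 1
python3 -m inch '0 0 0.03 0;0 0 0.06 0;0 0 0.09 0;0 0 0.12 0;0 0 0.13 0;0 0 0.13 0;0 0 0.13 0;0 0 0.13 0' 1 >/dev/null; python3 avg.py 1
python3 - <<'E'
from h import *
from workcell import finish_job
s=sense();ci=camera_info("wrist");im,de=snapshot("wrist")
x0,y0,x1,y1=294,208,320,228
m=np.zeros((420,560),np.uint8);m[y0:y1,x0:x1]=im[y0:y1,x0:x1].min(2)>100
n,l,st,ce=cv2.connectedComponentsWithStats(m);i=1+np.argmax(st[1:,4]);p=onz(ci,*ce[i],.147)
d=p[:2]-np.array([.5309,-.0494]);print(st[i],np.arctan2(d[1],d[0]))
print(finish_job())
E
```

```text
16.83 F [-0.1  1.   0.9] T [-0.053  0.031  0.037] j6t 0.0 p [ 0.5304 -0.0495  0.1433] yaw -0.492 w 0.0855 j6 0.33
17.5 F [ 1.1 -2.  -1.7] T [-0.038 -0.052  0.007] j6t 0.0 p [ 0.5298 -0.0494  0.2709] yaw -0.4921 w 0.0854 j6 0.33
[299 215  15   8  58] -0.9268361235484861
the job is handed in; nothing more can be done
None
```

The job is handed in: the gauge's foot presses the gingerbread with about 9 N by feel, and the outer ring is home against its stop. It took about 17.6 s of the 72 s, and no verdict was reported.

- **Inner knob:** I turned it 0.48 rad clockwise on the larger grey gauge. First touch came at about 0.35 rad, where the wrist joint's torque jumped by 0.03 N m. I stopped about 0.14 rad further on, where the torque had risen 0.087 N m over its pre-touch level, or about 8.7 N. The ring's pointer had not moved (0.003 rad).
- **Outer ring:** I turned it clockwise until the torque rose to about 2 N m and the pads slipped, about 0.91 rad by feel. Backing off 0.02 rad before letting go turned the ring back slightly. I gripped it again at a different yaw, took that up and met the hard stop at once.
- **Last checks:** The ring pointer had turned about 0.92 rad, matching the feel. The inner knob's line had changed by only 0.015 rad after the main ring turn (not measured again after the regrip). The gripper was open and about 13 cm above the ring-grip height.
- **Disagreements and limits:**
  - An early hand-picked measurement of the knob line gave 0.05 rad of change, which the masked fit did not confirm.
  - The wrist torque reading is noisy (about 0.03 N m), so the 9 N rests mainly on the wrist joint's torque and the angle.
  - I did not measure the bowl, tin or spatula at the end. The arm only worked above the gauge and felt no unexpected contact.

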